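Square up a shoe heel and sight it through the mirror

ROBOT

A 7-joint arm with a two-finger parallel gripper is mounted at the origin on the work surface. World frame = base frame: x ahead of the robot, y to its left, z up, the work surface at z = 0. Lengths are in m, angles in degrees, forces in N, time in s.
With the tool pointing down it reaches from about 0.425 to 0.95 m from the base axis. Payload 16.7 kg.
Tool frame: the origin (TCP) lies on the centre line of the jaws, within the pads' length; the fingertips stand 11 mm ahead of it and the grasp point (between the pads) lies 8 mm behind it (manip.tips_ahead is the distance from the TCP to the fingertips, in m); z points along the fingers, y is the direction in which the jaws open and shut (so a half turn about z gives the same grasp; the last joint's range is limited). The gripper opens to 94 mm and grips with 3 to 60 N. Pads are 16 mm wide; open, the fingers measure 119 mm over their backs; the gripper's body (75 mm by 177 mm) begins 78 mm behind the grasp point.
Start: joints at [64.315, 24.414, 4.234, 92.017, -1.954, 63.644, -3.845], TCP at [0.199, -0.645, 0.216] pointing down, gripper open.
Joint ranges: [-163.25, 163.25], [-28.42, 122.38], [-70.27, 78.77], [12.13, 141.07], [-58.53, 238.53], [9.26, 117.41], [-156.51, 156.51]. Speed limits (degrees/s): [108.29, 108.29, 136.94, 136.94, 172.46, 172.46, 172.46].

INTERFACE

Orientations are given as [roll, pitch, yaw] about the fixed x, y, z axes, in that order (R = Rz(yaw) Ry(pitch) Rx(roll)).
In Python, from workcell import manip, state, imaging gives the robot as it stands. Calls block until the motion is done:
- manip.movep(position, orientation): joint-space move of the TCP to a pose.
- manip.line_to(position, vel=0.15, frame=None, contact_N=None): straight line of the TCP; frame=None keeps the orientation; vel is the mean speed in m/s. With contact_N (N) it stops when the force on the tool has changed by that much, and returns True; else False.
- manip.movej(angles): joint-space move.
- manip.move_gripper(opening, squeeze=None): finger opening in m; squeeze is the grip in N (None keeps the last); returns when the fingers have stopped.
- manip.wait(seconds).
- manip.ik(position, orientation): joint angles nearest the present ones, or None.
- state(): the state.
- imaging.get_image(name): name is "scene" or "side" or "wrist"; returns (picture, depth): 420x560x3 uint8, blue, green, red; 420x560 float32, m along the optical axis (not along the pixel's ray), 0 where there is no reading.
- imaging.get_calibration(name): a dict with "fx", "fy", "cx", "cy" (pixels), "rvec" (rotation vector, rad) and "tvec" (3), from world to camera coordinates, as OpenCV has them; the wrist camera has in their place "T_tool_cam" (4x4, takes a point from camera to tool coordinates, whose origin is the TCP and whose axes are the flange's). Camera axes: x right, y down, z forward; pixel columns grow to the right and rows downward; lengths in m; the calibration is good to about 2 mm. A picture is of the moment at which its call begins: read the wrist's pose just before it. get_calibration takes no time and is no camera call.
A pose or a line that the arm cannot do raises manip.IKError and nothing moves.
- manip.close_job(): hands the job in, once; it reports no verdict.
The state is a dict: "time": time; "qpos": joint angles; "qd": joint speeds; "joint_torque": joint torques, N m; "tcp_pos": TCP position; "eef_rot": TCP orientation; "force": force on the tool from outside, world axes, zero at the start; "wrist_torque": the same for the moment, N m; "width": finger opening in m.
Only numpy, scipy, OpenCV 4.12 (cv2) and the standard library are available. Lean on these libraries where they do the work, as an engineer would, in place of code of your own. Each camera call takes 0.05 s, during which the arm holds its last target. There are 200 camera calls.

TASK

Check this shoe heel: stand the steel square on the bench with the long edge of its foot flush against the middle of the heel block's straight face, its round white sighting disc facing away from the heel, and let go of it. Then turn the little mirror by the grip on its top until the stand's camera sees the white disc in the middle of the mirror, and finish while still holding the mirror at that angle (it springs back if let go). Leave the other things on the bench where they are.

Things in the scene. Friction and masses are not known exactly. Their poses are not given: they have to be found in the camera images.
- square_center (a point): The loose steel square: a flat foot 100 mm long (x), 36 mm deep (y), 14 mm high, on the bench; in its middle a dark upright post 40 mm wide (x), 10 mm thick (y), top 92 mm above the bench. About 0.4 kg. This point is on the post's centre line, 46 mm above the underside; z up. The edge for the heel is on the -y side, the disc on +y. Pinch the post across its thickness near its top.
- square_edge (a point): Middle of the lower line of the square's long flush edge: on the underside, 18 mm from the square's centre towards its -y; axes as square_center.
- square_disc (a point): Centre of the white sighting disc (24 mm across, dark dot in its middle) on the +y face of the square's post: 7 mm from the square's centre plane towards its +y and 40 mm above its underside; axes as square_center.
- breast (a point): The heel block, fixed to the bench: a D-shaped stack of brown layers with a black rubber top, 72 mm wide (x), 74 mm long (y), 35 mm high. This point is the middle of the lower line of its straight face (the breast), at bench height; x runs along the straight face, y points straight out of it (away from the heel), z is up.
- lens (a point): Centre of the lens of the small black camera on the mirror stand, 48 mm above the bench. The stand is fixed to the bench (10 mm thick base, camera 66 mm high). Its x axis points from the mirror's turning axis to the lens, which is 157 mm away; z is up.
- mirror_grip (a point): Centre of the flat upright aluminium grip on top of the mirror, 94 mm above the bench: 12 mm thick (x), 32 mm wide (y), from 76 to 112 mm above the bench. It turns with the mirror; its x axis is the way the mirror glass faces. The mirror's upright turning axis lies 4 mm from this point towards +x; the glass (58 mm wide, 48 mm high, centre 48 mm above the bench) lies on that axis.
- mirror (a joint): Turn of the mirror about its upright axis, rad: 0 is its rest, facing straight at the lens; grows as the mirror is turned clockwise seen from above, up to 1.5. A light spring (0.05 N m per rad) brings it back to 0 when let go.
- view_line (a point): On the mirror's turning axis, 48 mm above the bench, nothing to be seen there: its x axis is the line along which the camera looks after reflection in the middle of the mirror. It starts out pointing at the lens and turns clockwise twice as far as the mirror does.
- tin_large: Bystander: blue polish tin with metal lid, 79 mm across, 30 mm high; origin under its centre.
- tin_small: Bystander: red polish tin with metal lid, 61 mm across, 24 mm high; origin under its centre.
- brush: Bystander: brush lying on the bench; origin under its middle.
- hammer: Bystander: hammer lying on the bench; origin under its middle.
- bottle: Bystander: small brown bottle, 52 mm across, 105 mm high; origin under its centre.
- nail_cup: Bystander: terracotta cup, 68 mm across, 50 mm high; origin under its centre.
- spare_sole: Bystander: black rubber shoe sole lying on the bench, 243 mm long, up to 90 mm wide, 24 mm high at the heel; origin under its middle.
Not all that is in view belongs to the job. What is shaped like the part that bears breast but purple or turquoise is not meant. Leave any turquoise or yellow look-alike of the part that bears square_center alone.

How it is judged (in metres and radians):
On the way, in this order (a step that is already met when the one before it is completed fails the run):
1. the square stands flush against the middle of the heel's straight face, disc outward, and is let go (y of square_edge in the frame of breast between -0.003 and 0.003 m and x of square_edge in the frame of breast between -0.012 and 0.012 m and y of square_disc in the frame of breast above 0.015 m and angle between the y axis of square_center and the y axis of breast, either way round below 0.04 rad and angle between square_center's own z axis and vertical below 0.04 rad and height (world z) of square_edge below 0.003 m and contact force between the fingers and square below 0.1 N and linear speed of square below 0.01 m/s), for 0.2 s.
2. the mirror, held by its grip, shows the disc to the camera (y of square_disc in the frame of view_line between -0.035 and 0.035 m and x of square_disc in the frame of view_line above 0.1 m and contact force between the fingers and mirror above 0.3 N), for 0.3 s.
At the end, for the whole second after the job is handed in: Square upright, let go, at rest: edge within 3 mm of the heel's face, 2.3 deg of parallel, 12 mm of its middle, disc outward. Fingers hold the mirror still; the reflected view passes within 35 mm beside the disc's centre (about 2.4 deg of mirror angle). Other things moved under 30 mm (all of step 1 and all of step 2 and velocity of joint mirror between -0.05 and 0.05 rad/s); the arm keeps its last pose, push and grip.
It fails at once if the square is knocked over (angle between square_center's own z axis and vertical above 0.6 rad).
It fails at once if another thing on the bench is moved by more than 30 mm (distance of any of tin_large, tin_small, brush, hammer, bottle, nail_cup, spare_sole from where it was at the start of the episode above 0.03 m).
It also fails if it takes over 51 s, if anything falls off the work surface, if the arm or the gripper's body presses on something with over 40 N, if the wrist force passes 120 N, or if a joint passes its speed limit or range.

## Working session

There is one attempt and no reset: what is moved stays moved. The work goes in short steps, each a Python script; the robot and the scene stay as the last script left them, time stands still between calls to the robot, and variables do not carry over. Pictures are saved under pics/ and viewed, about 8 in all and at most 12, crops included, and the job is handed in when it is done.

```bash
ls; mkdir -p pics
cat > h.py <<'E'
import numpy as np, cv2
from workcell import manip, state, imaging
def cal(n):
    c=imaging.get_calibration(n); K=np.array([[c['fx'],0,c['cx']],[0,c['fy'],c['cy']],[0,0,1]])
    return K,cv2.Rodrigues(np.array(c['rvec'],float))[0],np.array(c['tvec'],float).ravel()
def cloud(n,d):
    K,R,t=cal(n); v,u=np.mgrid[:d.shape[0],:d.shape[1]]
    pc=np.stack([(u-K[0,2])/K[0,0]*d,(v-K[1,2])/K[1,1]*d,d],-1)
    return (pc-t)@R   # world
E
python3 - <<'E'
from h import *
for n in ("scene","side"):
    im,d=imaging.get_image(n); np.savez(n+"0.npz",im=im,d=d); cv2.imwrite(f"pics/{n}0.png",cv2.resize(im,(800,600)))
    K,R,t=cal(n); print(n,K[0,0],(-R.T@t).round(3),R[2].round(2))
s=state(); print(s)
E
```

```text
pics
scene 475.28450138224395 [ 1.193 -0.442  1.176] [-0.48  0.31 -0.82]
side 431.9214842701327 [0.101 0.716 0.941] [ 0.36 -0.61 -0.7 ]
{'time': 0.1, 'qpos': array([64.31494805, 24.44576349,  4.23285682, 92.04628734, -1.95332833,
       63.6438714 , -3.84619983]), 'qd': array([-0.06500716, -0.11133461,  0.04225833, -0.04889053, -0.07509796,
        0.04852397, -0.05178566]), 'joint_torque': array([ 6.91402238e-03, -9.37476397e+01,  3.67682509e+00, -4.55049706e+01,
       -4.85346420e-02,  1.68134447e-02, -3.77426645e-06]), 'tcp_pos': array([ 0.19854635, -0.6447577 ,  0.21586752]), 'eef_rot': array([-1.79936491e+02,  5.39092022e-03,  1.71148634e+01]), 'force': array([ 0.29875701, -0.52685675, -0.76466989]), 'wrist_torque': array([-0.00722886,  0.03312549, -0.00985973]), 'width': 0.09398685636149169}
```

View pics/scene0.png

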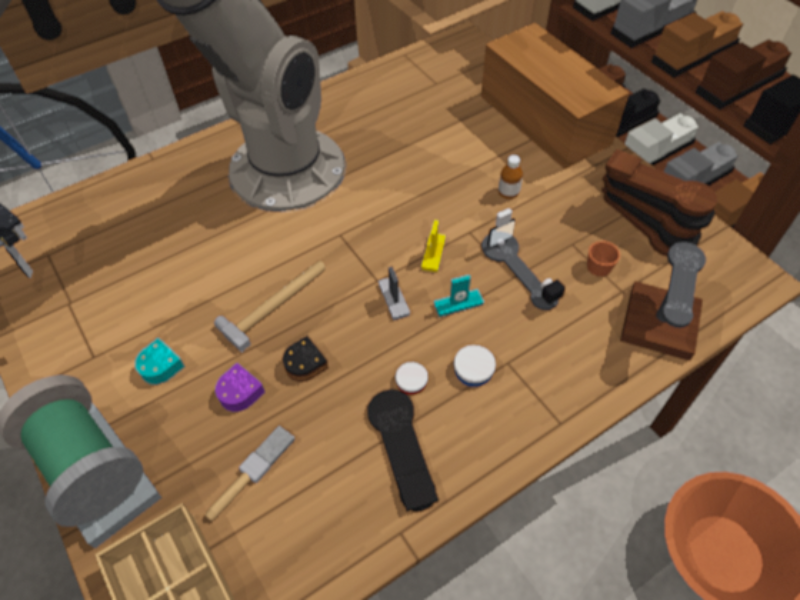

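View pics/side0.png

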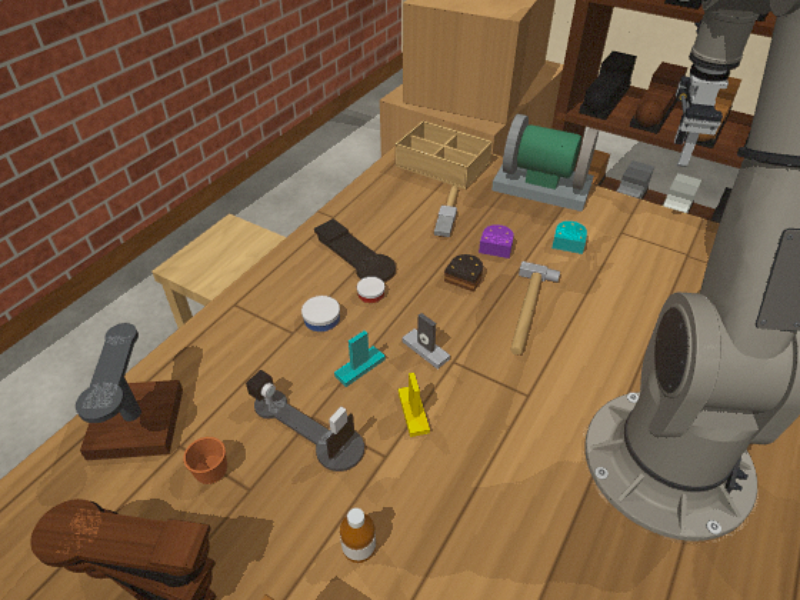

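Candidate squares (scene pixels): grey (393,293), turquoise (460,297), yellow (434,247). The grey steel one with the dark post fits. Candidate heels: brown/black (304,358), purple (239,388), turquoise (158,361). The brown one with the black top fits. I'll confirm both in crops and measure them from depth.

Run:
```python
from h import *
out=[]
for n,(x0,y0) in (("scene",(185,140)),("side",(170,155))):
    f=np.load(n+"0.npz"); c=f['im'][y0:y0+150,x0:x0+200]
    cv2.imwrite(f"pics/{n}_crop.png",cv2.resize(c,(800,600),interpolation=cv2.INTER_CUBIC))
    P=cloud(n,f['d']); P[f['d']==0]=np.nan
    np.save(n+"P.npy",P)
    tb=P[:,:,2]; b=(abs(tb)<.02)
    print(n,"table z median",np.nanmedian(tb[b]))
    for nm,(u,v) in (dict(heel=(304,358),sq=(393,270),foot=(398,306),grip=(504,217),cam=(552,290)) if n=="scene" else dict(heel=(465,268),sq=(427,318),foot=(435,355),grip=(339,422),cam=(258,385))).items():
        print(nm,P[int(v*.7),int(u*.7)].round(3))
```

```text
scene table z median -0.0013172326843901372
heel [ 0.515 -0.235  0.03 ]
sq [0.472 0.005 0.088]
foot [ 0.503 -0.006  0.007]
grip [0.495 0.268 0.108]
cam [0.681 0.252 0.066]
side table z median -6.0408278106173285e-05
heel [ 0.513 -0.231  0.035]
sq [ 0.483 -0.004  0.092]
foot [0.454 0.009 0.014]
grip [0.484 0.279 0.101]
cam [0.668 0.273 0.067]
```

View pics/scene_crop.png

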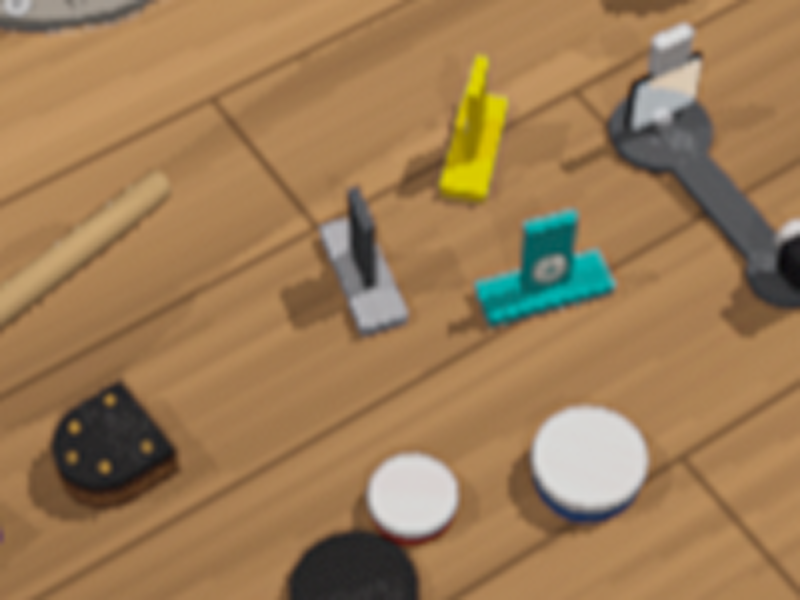

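View pics/side_crop.png

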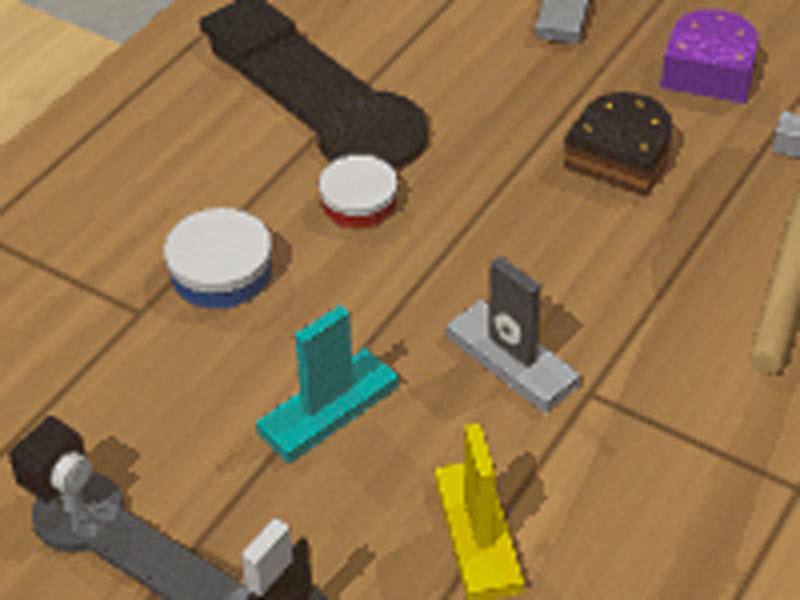

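The crops confirm it. The grey square's disc faces the side camera at side crop (507,330). The brown heel's straight face is at side crop (565,160)–(650,190), facing the square. Next: coarse poses from the clouds.

Run:
```python
from h import *
def pca(Q):
    c=Q.mean(0); w,V=np.linalg.eigh(np.cov((Q-c).T)); a=V[:,-1]; return c.round(4),np.degrees(np.arctan2(a[1],a[0])).round(1),len(Q)
for n in ("scene","side"):
    P=np.load(n+"P.npy").reshape(-1,3); P=P[np.isfinite(P).all(1)]
    def sel(c,r,z0,z1): return P[(np.hypot(P[:,0]-c[0],P[:,1]-c[1])<r)&(P[:,2]>z0)&(P[:,2]<z1)]
    for nm,a in dict(post=((.478,0),.04,.03,.1),posttop=((.478,0),.04,.083,.1),foot=((.478,0),.065,.006,.02),grip=((.488,.273),.04,.08,.12),cam=((.675,.262),.04,.03,.08)).items():
        Q=sel(*a); print(n,nm,*pca(Q[:,:2]))
    H=sel((.514,-.233),.06,.022,.042)[:,:2].astype(np.float32)
    h=cv2.convexHull(H)[:,0]; h=cv2.approxPolyDP(h.reshape(-1,1,2),.002,True)[:,0]
    e=np.roll(h,-1,0)-h; L=np.linalg.norm(e,axis=1)
    for i in np.argsort(-L)[:3]: print(" heel edge",h[i].round(3),(h[i]+e[i]).round(3),L[i].round(3),np.degrees(np.arctan2(e[i][1],e[i][0])).round(1))
c=imaging.get_calibration("wrist"); print(c)
```

```text
scene post [ 0.4875 -0.0048] 167.4 120
scene posttop [ 0.483  -0.0022] 164.1 47
scene foot [ 0.4912 -0.0075] 174.0 259
scene grip [0.4943 0.2713] 83.0 94
scene cam [0.6788 0.257 ] 50.8 227
 heel edge [ 0.544 -0.2  ] [ 0.498 -0.203] 0.047 -176.9
 heel edge [ 0.552 -0.238] [ 0.551 -0.207] 0.031 92.7
 heel edge [ 0.474 -0.223] [ 0.48  -0.251] 0.029 -78.3
side post [0.4785 0.0025] 168.4 231
side posttop [4.792e-01 3.000e-04] 164.1 62
side foot [0.4753 0.0047] 168.9 304
side grip [0.4873 0.2772] 82.3 155
side cam [0.6672 0.2671] -135.4 305
 heel edge [ 0.548 -0.252] [ 0.547 -0.202] 0.05 91.4
 heel edge [ 0.476 -0.202] [ 0.478 -0.245] 0.043 -88.6
 heel edge [ 0.516 -0.196] [ 0.476 -0.202] 0.04 -170.8
{'fx': 325.96016245674633, 'fy': 325.96016245674633, 'cx': 281.3515086824331, 'cy': 213.11277668158286, 'T_tool_cam': array([[ 3.98013550e-05, -9.72817487e-01, -2.31573175e-01,
         6.58791680e-02],
       [ 9.99999639e-01,  2.35396743e-04, -8.17006236e-04,
        -8.27410285e-04],
       [ 8.49309525e-04, -2.31573058e-01,  9.72817145e-01,
        -1.68177537e-01],
       [ 0.00000000e+00,  0.00000000e+00,  0.00000000e+00,
         1.00000000e+00]])}
```

```bash
cat >> h.py <<'E'
from scipy.spatial.transform import Rotation as Ro
def shot(name):
    s=state(); im,d=imaging.get_image("wrist"); c=imaging.get_calibration("wrist")
    T=np.eye(4); T[:3,:3]=Ro.from_euler('xyz',s['eef_rot'],degrees=True).as_matrix(); T[:3,3]=s['tcp_pos']; T=T@c['T_tool_cam']
    v,u=np.mgrid[:420,:560]; r=np.stack([(u-c['cx'])/c['fx'],(v-c['cy'])/c['fy'],np.ones_like(d)],-1)@T[:3,:3].T
    P=r*d[...,None]+T[:3,3]; P[d==0]=np.nan
    np.savez(name+".npz",im=im,P=P,r=r,o=T[:3,3]); return im,P
def pix(name,u,v,z):   # pixel -> world on plane z
    f=np.load(name+".npz"); o=f['o']; w=cv2.remap(f['r'].astype(np.float32),np.float32([[u]]),np.float32([[v]]),1)[0,0]
    return (o+w*(z-o[2])/w[2])[:2]
E
python3 - <<'E'
from h import *
q=manip.ik([.512,-.215,.17],[180,0,4]); print(q)
manip.movep([.512,-.215,.17],[180,0,4]); manip.wait(.2); a,_=shot("w_heel"); print(state()['time'])
manip.movep([.479,.0,.19],[180,0,-15]); manip.wait(.2); b,_=shot("w_sq"); print(state()['time'],state()['tcp_pos'],state()['qpos'])
m=np.hstack([a[60:360,130:430],b[60:360,130:430]]); cv2.imwrite("pics/w.png",cv2.resize(m,(800,400),interpolation=cv2.INTER_CUBIC))
E
```

```text
[ 23.98597921  16.46898866  -9.35026327 109.72519401   3.26140287
  54.05714326 -72.90277349]
2.2833
3.4083 [ 0.47914279 -0.00103619  0.18978818] [   4.98279824    8.43313398  -13.70913665  117.39555328    2.44763408
   54.45563963 -115.08944439]
```

View pics/w.png

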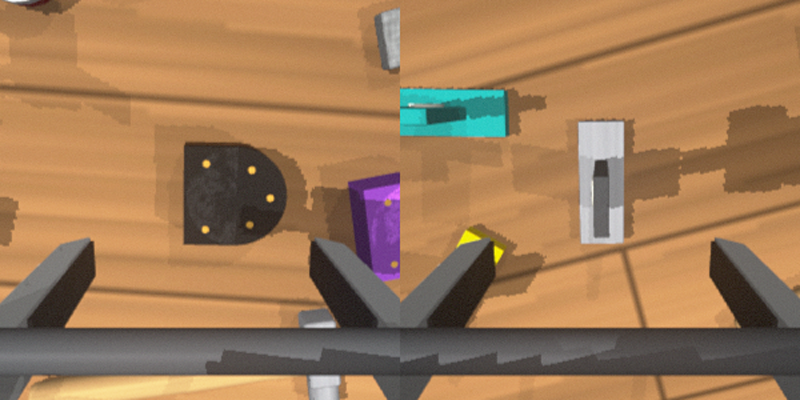

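Left: the heel's straight face runs from picture (185,143) to (184,243). Right: the square's foot spans columns 579–624 and rows 122–243, with the disc on the left side. Both are nearly parallel to the tool. I'll refine the edges at subpixel level.

Run:
```python
from h import *
def edge(name,u0,v0,v1,z,sign,w=9):
    g=cv2.GaussianBlur(cv2.cvtColor(np.load(name+".npz")['im'],6).astype(float),(0,0),.8)
    pts=[]
    for v in range(int(v0),int(v1)):
        us=np.arange(int(u0)-w,int(u0)+w+1); d=np.clip(sign*(g[v,us+1]-g[v,us-1]),0,None); k=d.argmax(); s=slice(max(k-2,0),k+3)
        pts.append(pix(name,(us[s]*d[s]).sum()/d[s].sum(),v,z))
    pts=np.float32(pts); vx,vy,x,y=cv2.fitLine(pts,cv2.DIST_HUBER,0,.001,.001).ravel()
    if vx<0: vx,vy=-vx,-vy
    n=np.array([-vy,vx]); r=(pts-[x,y])@n
    return np.array([x,y]),np.degrees(np.arctan2(vy,vx)),r.std(),pts
X=lambda c:130+c*.75; Y=lambda c:60+c*.75
p,a,r,_=edge("w_heel",X(185),Y(150),Y(237),.035,-1); print("heel",p,a,r)
for v in (143,244): print(" end",pix("w_heel",X(185),Y(v),.035))
for u,s in ((579,1),(624,-1)):
    p,a,r,_=edge("w_sq",X(u),Y(128),Y(237),.014,s); print("foot",p,a,r)
for v in (121.5,243.5): print(" end",pix("w_sq",X(601.5-400),Y(v),.014))
f=np.load("w_heel.npz"); P=f['P']; print("heel top z",P[int(Y(190)),int(X(220))]); print("edge (579->179)")
for u,s in ((179,1),(224,-1)):
    p,a,r,_=edge("w_sq",X(u),Y(128),Y(237),.014,s); print("foot",p,a,r)
P=np.load("w_sq.npz")['P']; print("post top",P[int(Y(205)),int(X(201))], "foot z",P[int(Y(140)),int(X(201))])
```

```text
heel [ 0.5098647  -0.20143008] 3.1558113 0.000114114446
 end [ 0.54799979 -0.20062938]
 end [ 0.47447885 -0.2050371 ]Traceback (most recent call last):
  File "<stdin>", line 16, in <module>
  File "<stdin>", line 6, in edge
IndexError: index 560 is out of bounds for axis 1 with size 560
```

```bash
cat >> h.py <<'E'
def edge(name,u0,v0,v1,z,sign,w=9):
    g=cv2.GaussianBlur(cv2.cvtColor(np.load(name+".npz")['im'],6).astype(float),(0,0),.8)
    pts=[]
    for v in range(int(v0),int(v1)):
        us=np.arange(int(u0)-w,int(u0)+w+1); d=np.clip(sign*(g[v,us+1]-g[v,us-1]),0,None); k=d.argmax(); s=slice(max(k-2,0),k+3)
        pts.append(pix(name,(us[s]*d[s]).sum()/d[s].sum(),v,z))
    pts=np.float32(pts); vx,vy,x,y=cv2.fitLine(pts,cv2.DIST_HUBER,0,.001,.001).ravel()
    if vx<0: vx,vy=-vx,-vy
    r=(pts-[x,y])@[-vy,vx]
    return np.array([x,y]),np.degrees(np.arctan2(vy,vx)),r.std()
X=lambda c:130+c*.75
Y=lambda c:60+c*.75
E
python3 - <<'E'
from h import *
for u,s in ((179,1),(224,-1)): print("foot",*edge("w_sq",X(u),Y(128),Y(237),.014,s))
for v in (121.5,243.5): print(" end",pix("w_sq",X(201.5),Y(v),.014))
print("heel top",np.load("w_heel.npz")['P'][int(Y(190)),int(X(220))])
P=np.load("w_sq.npz")['P']; print("post top",P[int(Y(205)),int(X(201))], "foot",P[int(Y(140)),int(X(201))])
E
```

```text
foot [0.4850537  0.01666594] -14.725624 0.0002885669
foot [ 0.4770946  -0.01782876] -14.645576 0.00018839567
 end [ 0.52727401 -0.01348132]
 end [0.43094583 0.01251961]
heel top [ 0.51717545 -0.22737649  0.0359258 ]
post top [ 4.81908561e-01 -3.61030259e-04  9.27739628e-02] foot [ 0.51376026 -0.00861173  0.01380618]
```

Run:
```python
from h import *
P=np.load("sideP.npy")
for nm,(u,v) in dict(tin=(371,286),hamtip=(517,348),hamhead=(540,270)).items(): print(nm,P[int(v*.7),int(u*.7)].round(3))
S=lambda *k:print(*k,{a:np.round(state()[a],4) for a in('time','tcp_pos','eef_rot','force','width')})
manip.movep([.480,-.0005,.13],[180,0,-14.7])
manip.line_to([.480,-.0005,.066],vel=.12)
S("down"); manip.move_gripper(.0,25); S("grip")
z0=state()['tcp_pos'][2]
manip.line_to([.480,-.0005,.11],vel=.1); S("lift")
im,_=shot("w_held"); cv2.imwrite("pics/held.png",cv2.resize(im[60:360,130:430],(500,500)))
```

```text
tin [ 0.664 -0.081  0.025]
hamtip [ 0.323 -0.085  0.022]
hamhead [ 0.368 -0.318  0.027]
down {'time': np.float64(4.4417), 'tcp_pos': array([ 4.807e-01, -4.000e-04,  6.690e-02]), 'eef_rot': array([-1.799783e+02, -6.270000e-02, -1.470090e+01]), 'force': array([ 0.7334, -0.0607, -0.3776]), 'width': np.float64(0.0939)}
grip {'time': np.float64(5.6917), 'tcp_pos': array([ 0.4799, -0.0005,  0.066 ]), 'eef_rot': array([ 1.79997e+02,  6.50000e-03, -1.47019e+01]), 'force': array([ 0.011 , -1.0986, -0.4906]), 'width': np.float64(0.01)}
lift {'time': np.float64(6.2833), 'tcp_pos': array([ 0.4798, -0.0006,  0.1097]), 'eef_rot': array([ 1.799928e+02,  4.400000e-03, -1.469940e+01]), 'force': array([ 0.6597, -0.2013, -3.5395]), 'width': np.float64(0.0098)}
```

View pics/held.png

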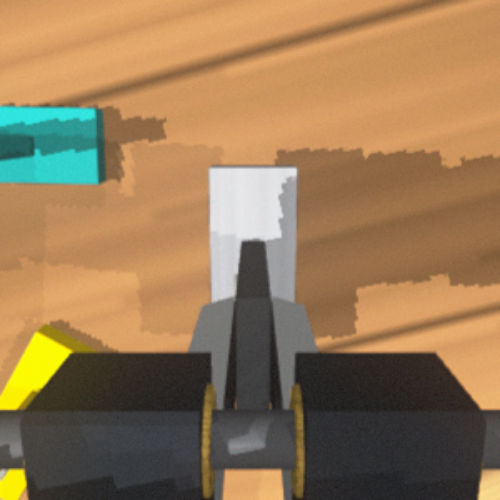

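The square is held between the jaws, with its foot (210–297, 165) parallel to the tool. Next I'll place it and push it against the heel.

Run:
```python
from h import *
S=lambda *k:print(*k,{a:np.round(state()[a],4) for a in('time','tcp_pos','eef_rot','force','width')})
b=np.array([.5112,-.2013]); yw=3.16; n=np.array([-np.sin(np.radians(yw)),np.cos(np.radians(yw))])
at=lambda d,z:[*(b+n*d),z]
manip.movep(at(.045,.11),[180,0,yw])
manip.line_to(at(.045,.0685),vel=.08); manip.wait(.3); S("low")
c=manip.line_to(at(.012,.0685),vel=.02,contact_N=5); S("push",c)
p=state()['tcp_pos'][:2]; print("d at contact",(p-b)@n)
c=manip.line_to([*p,.063],vel=.015,contact_N=4); S("set",c); print("d",(state()['tcp_pos'][:2]-b)@n)
im,_=imaging.get_image("side"); cv2.imwrite("pics/set.png",cv2.resize(im[140:240,270:400],(780,600),interpolation=cv2.INTER_CUBIC))
```

```text
low {'time': np.float64(7.975), 'tcp_pos': array([ 0.5089, -0.1565,  0.0689]), 'eef_rot': array([ 1.799868e+02, -3.510000e-02,  3.155200e+00]), 'force': array([ 1.0155,  0.3256, -3.2542]), 'width': np.float64(0.0098)}
push True {'time': np.float64(9.25), 'tcp_pos': array([ 0.5099, -0.1842,  0.0681]), 'eef_rot': array([-1.799411e+02,  5.500000e-02,  3.153700e+00]), 'force': array([-1.064 , -0.2676, -4.0639]), 'width': np.float64(0.01)}
d at contact 0.017119312355552408
set True {'time': np.float64(9.5), 'tcp_pos': array([ 0.5098, -0.1842,  0.0657]), 'eef_rot': array([-1.799507e+02,  8.510000e-02,  3.152200e+00]), 'force': array([ 0.1149, -0.048 ,  3.0083]), 'width': np.float64(0.0097)}
d 0.01712272581259453
```

View pics/set.png

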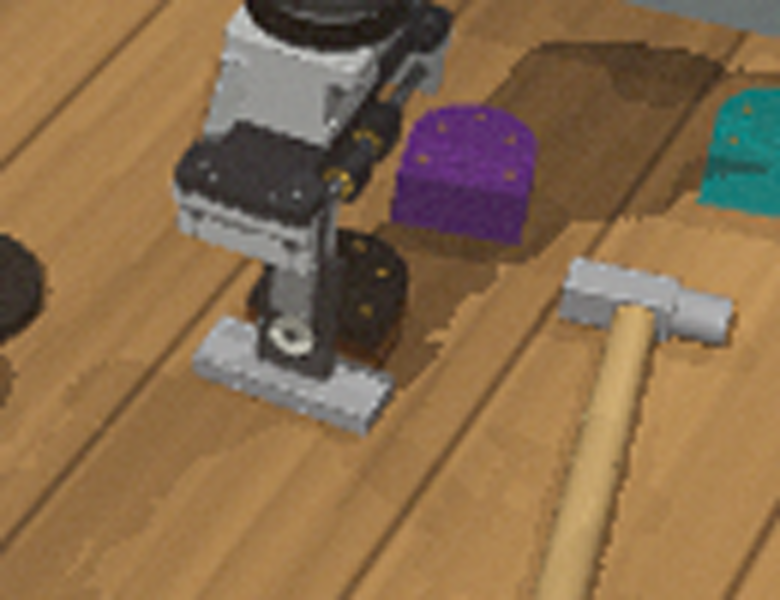

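The square is down at the heel with its disc outward. Contact came at d = 17.1 mm against the nominal 18. Now I'll release, rise and check from above.

Run:
```python
from h import *
manip.move_gripper(.06); p=state()['tcp_pos']; print(state()['force'])
manip.line_to([p[0],p[1],.13],vel=.1)
manip.movep([.512,-.195,.18],[180,0,3.16]); manip.wait(.2); a,_=shot("w_chk"); print(state()['time'])
cv2.imwrite("pics/chk.png",cv2.resize(a[120:270,180:380],(800,600),interpolation=cv2.INTER_CUBIC))
```

```text
[-0.33182397  0.03047074  0.25123849]
11.825
```

View pics/chk.png

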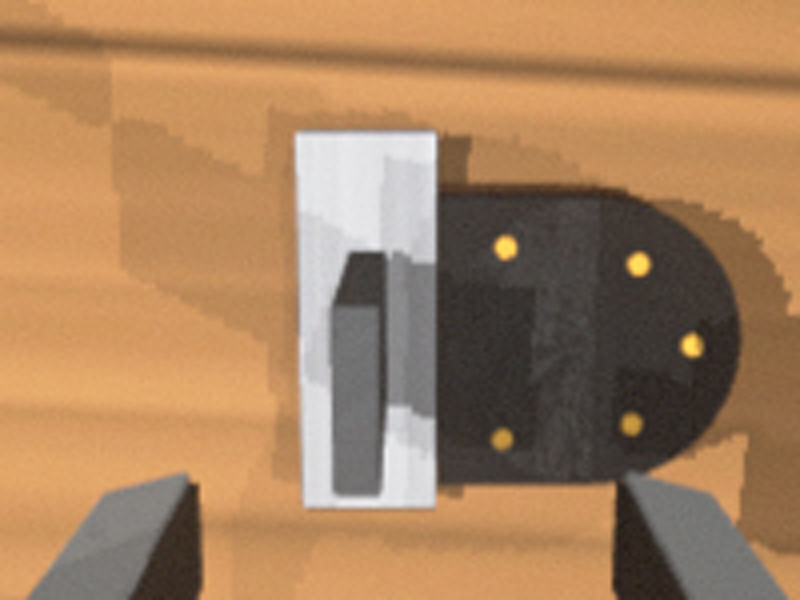

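The foot's heel-side edge is at column 437, in line with the heel's face, and there's no visible gap. The outer edge leans about 1°, so I'll check it numerically.

Run:
```python
from h import *
U=lambda c:180+c/4
V=lambda c:120+c/4
b=np.array([.5112,-.2013]); n=np.array([-.055,.9985]);x=np.array([.9985,.055])
for nm,u,v0,v1,z,s in (("outer",300,145,495,.014,1),("inner",437,145,495,.014,-1),("innerTop",437,138,178,.014,-1),("heeltop",437,205,470,.035,-1)):
    p,a,r=edge("w_chk",U(u),V(v0),V(v1),z,s,5); print(nm,p,a,r,"d",(p-b)@n)
for q in ((296,131),(437,131),(437,507),(303,507)):
    w=pix("w_chk",U(q[0])-.4,V(q[1])-.4,.014); print(q,w.round(4),((w-b)@x).round(4),((w-b)@n).round(4))
P=np.load("w_chk.npz")['P']; print(P[int(V(400)),int(U(355))])
```

```text
outer [ 0.5068471  -0.16579327] 3.2166684 0.00024269907 d 0.035692880435872085
inner [ 0.52006835 -0.20056506] 3.204579 8.355384e-05 d 0.0002460834598422111
innerTop [ 0.5543018 -0.1985917] 2.1399925 2.9778963e-05 d 0.0003336443966507974
heeltop [ 0.51503634 -0.20041259] 3.1377153 6.0645438e-05 d 0.0006750835990786614
(296, 131) [ 0.5585 -0.163 ] 0.0493 0.0356
(437, 131) [ 0.5604 -0.1984] 0.0493 0.0002
(437, 507) [ 0.461  -0.2044] -0.0503 -0.0004
(303, 507) [ 0.459  -0.1684] -0.0503 0.0357
[ 0.50972867 -0.18298145  0.09208429]
```

Flush within 0.5 mm, parallel within 0.1°, centred within 1 mm. Next, the mirror.

Run:
```python
from h import *
for y in (82.5,-97.5):
    for dy in (0,-44): print(y+dy,manip.ik([.488,.275,.092],[180,0,y+dy]))
y=82.5 if all(manip.ik([.488,.275,.092],[180,0,82.5+d]) is not None for d in(0,-44)) else -97.5
manip.movep([.53,.275,.22],[180,0,y]); manip.wait(.2); a,P=shot("w_mir"); print(y,state()['time'],state()['qpos'])
cv2.imwrite("pics/mir.png",cv2.resize(a[100:310,140:420],(800,600),interpolation=cv2.INTER_CUBIC))
```

```text
82.5 [ -3.91103043  27.28070692 -40.16797763 111.20738186  22.84208744
  49.60602328 -63.55709012]
38.5 [  -9.1941364    25.61172807  -33.2583037   111.50513443   18.54994004
   48.17411551 -103.9077597 ]
-97.5 [  9.09039382  34.36943348 -58.82338313 110.5378365   35.77014235
  55.71948372 105.74709401]
-141.5 [  9.09039382  34.36943348 -58.82338313 110.5378365   35.77014235
  55.71948372  61.74709401]
82.5 13.8 [ -2.20532385  21.39677766 -39.61690502 100.15852822  15.0329055
  63.85127682 -54.15189496]
```

View pics/mir.png

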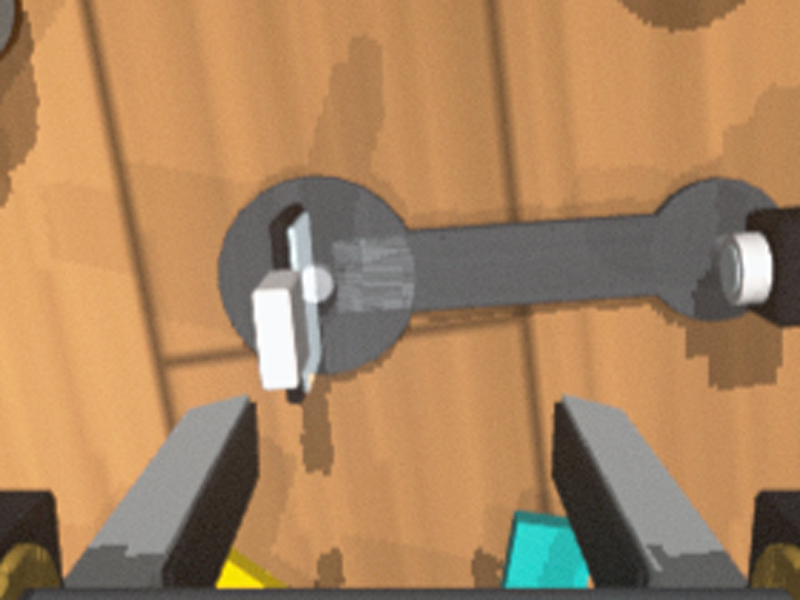

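The grip top's corners are (252,289), (293,285), (299,386) and (262,389). The bar edges run (410,230)–(655,214) and (415,310)–(655,297), and the base disc is centred near (317,277).

Run:
```python
from h import *
k=2.857; W=lambda q,z:pix("w_mir",140+q[0]/k,100+q[1]/k,z)
ang=lambda a,b:np.degrees(np.arctan2(*(b-a)[::-1]))
print("bar",ang(W((410,230),.01),W((655,214),.01)),ang(W((415,310),.01),W((655,297),.01)))
g=[W(q,.112) for q in((252,289),(293,285),(299,386),(262,389))]; print("grip",np.round(g,4),np.mean(g,0),"long",ang(g[3],g[0]),ang(g[2],g[1]))
print("base",W((317,277),.01),[W(q,.01) for q in((218,277),(414,277),(317,177),(317,377))])
print("lensbase",W((718,249),.01),"lens",W((733,268),.048))
f=np.load("w_mir.npz"); P=f['P'].reshape(-1,3); m=(P[:,2]>.105)&(P[:,2]<.118)&(np.hypot(P[:,0]-.488,P[:,1]-.275)<.04); print("top pts",m.sum(),P[m].mean(0),cv2.minAreaRect(P[m][:,:2].astype(np.float32)*1000))
```

```text
bar -3.8424506780602243 -4.424757588795373
grip [[0.4853 0.2924]
 [0.4978 0.292 ]
 [0.4946 0.2603]
 [0.483  0.2609]] [0.49018216 0.27641307] long 85.86807196316636 84.16568763733295
base [0.49324033 0.27595726] [array([0.45275793, 0.28135074]), array([0.53288018, 0.27067603]), array([0.49951806, 0.31638455]), array([0.48664364, 0.23347593])]
lensbase [0.65778608 0.26579972] lens [0.65087329 0.26549962]
top pts 512 [0.48981978 0.2764727  0.11143323] ((489.3280029296875, 275.7334899902344), (31.824621200561523, 12.250683784484863), 85.8250961303711)
```

Run:
```python
from h import *
S=lambda *k:print(*k,{a:np.round(state()[a],4) for a in('time','tcp_pos','eef_rot','force','wrist_torque','width')})
ax=np.array([.4938,.2761]); y0=-4.2
def g(t,z=.091):
    h=np.radians(y0-t); return [*(ax-.004*np.array([np.cos(h),np.sin(h)])),z],[180,0,y0-t+90]
p,o=g(0,.15); manip.movep(p,o); p,o=g(0); c=manip.line_to(p,vel=.08,contact_N=8); S("down",c)
manip.move_gripper(0,10); S("grip")
for i in range(1,8):
    p,o=g(41.9*i/7); manip.line_to(p,vel=.0015,frame=o)
    if i in(1,7): S(i)
manip.wait(.3); S("end")
for n in("scene","side"):
    im,d=imaging.get_image(n); np.savez(n+"1.npz",im=im,d=d)
    P=cloud(n,d).reshape(-1,3); 
a=np.load("side1.npz")['im'][220:360,160:300]; b=np.load("scene1.npz")['im'][120:260,300:440]
cv2.imwrite("pics/end.png",cv2.resize(np.hstack([a,b]),(800,400),interpolation=cv2.INTER_CUBIC))
```

```text
down False {'time': np.float64(15.1), 'tcp_pos': array([0.49  , 0.2766, 0.0913]), 'eef_rot': array([ 1.799828e+02, -1.670000e-02,  8.580760e+01]), 'force': array([-0.3078,  0.0766,  0.0457]), 'wrist_torque': array([-0.0378, -0.1062,  0.027 ]), 'width': np.float64(0.0597)}
grip {'time': np.float64(15.9), 'tcp_pos': array([0.4903, 0.2763, 0.0911]), 'eef_rot': array([ 1.799594e+02, -1.520000e-02,  8.578600e+01]), 'force': array([ 5.0956,  0.0777, -2.5126]), 'wrist_torque': array([-0.0631, -1.086 , -0.0257]), 'width': np.float64(0.0123)}
1 {'time': np.float64(16.1917), 'tcp_pos': array([0.4904, 0.2767, 0.091 ]), 'eef_rot': array([ 1.799535e+02, -1.500000e-02,  7.976480e+01]), 'force': array([ 4.8482, -0.1791, -2.9721]), 'wrist_torque': array([-0.0911, -1.3313,  0.0343]), 'width': np.float64(0.0119)}
7 {'time': np.float64(17.9417), 'tcp_pos': array([0.4921, 0.2786, 0.0911]), 'eef_rot': array([ 1.799394e+02, -6.260000e-02,  4.383460e+01]), 'force': array([ 9.2966, -1.537 , -4.6771]), 'wrist_torque': array([-0.3505, -1.9974,  0.0266]), 'width': np.float64(0.0121)}
end {'time': np.float64(18.2417), 'tcp_pos': array([0.4921, 0.2786, 0.0911]), 'eef_rot': array([ 1.799474e+02, -6.370000e-02,  4.386390e+01]), 'force': array([ 8.3642, -1.7295, -5.0015]), 'wrist_torque': array([-0.3361, -1.9397,  0.051 ]), 'width': np.float64(0.012)}
```

View pics/end.png

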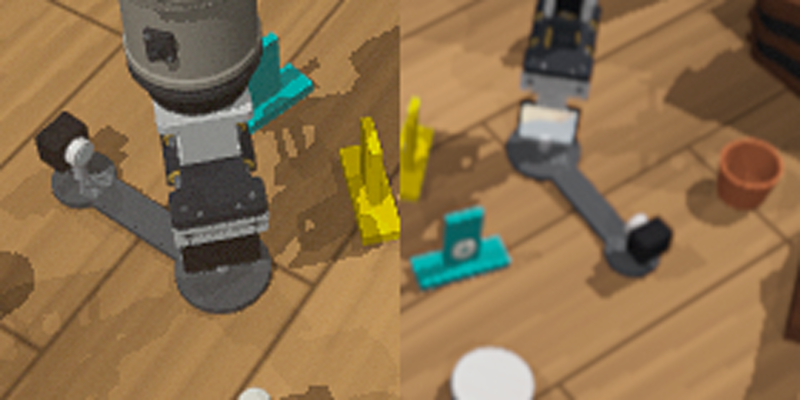

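The gripper holds the mirror turned towards the heel. The finger width of 12.0 mm equals the grip's thickness, so the pads lie flat. I'll check the glass angle and the square from depth.

Run:
```python
from h import *
for k in "01":
    P=cloud("scene",np.load(f"scene{k}.npz")['d']).reshape(-1,3)
    m=(P[:,2]>.022)&(P[:,2]<.068)&(np.hypot(P[:,0]-.495,P[:,1]-.272)<.035); Q=P[m]
    for _ in range(4):
        c=Q.mean(0); n=np.linalg.svd(Q-c)[2][2]; n*=np.sign(n[0]); d=abs((Q-c)@n); Q=Q[d<max(2*np.median(d),.001)]
    print(k,len(Q),"glass normal yaw",np.degrees(np.arctan2(n[1],n[0])),n.round(2))
a,b=[cloud("side",np.load(f"side{k}.npz")['d']) for k in("0","1")]
d0,d1=[np.load(f"scene{k}.npz")['im'].astype(int) for k in "01"]
ch=(abs(d0-d1).max(2)>60).astype(np.uint8); n,l,s,c=cv2.connectedComponentsWithStats(ch,connectivity=8)
print([(s[i].tolist()) for i in range(1,n) if s[i][4]>25])
P=cloud("scene",np.load("scene1.npz")['d']).reshape(-1,3); m=(P[:,2]>.03)&(np.hypot(P[:,0]-.51,P[:,1]+.18)<.035)&(P[:,2]>.06); print("post",P[m].mean(0),m.sum())
```

```text
0 106 glass normal yaw -5.059631975176645 [ 1.   -0.09  0.01]
1 104 glass normal yaw -46.76852978013539 [ 0.68 -0.73  0.02]
[[169, 0, 22, 14, 97], [325, 0, 14, 5, 41], [333, 3, 60, 68, 1636], [290, 8, 38, 15, 239], [189, 26, 24, 17, 176], [197, 33, 16, 19, 61], [316, 34, 13, 12, 39], [213, 37, 7, 15, 62], [199, 68, 12, 13, 77], [170, 73, 9, 7, 35], [343, 101, 35, 52, 840], [0, 143, 21, 52, 413], [342, 155, 8, 13, 45], [353, 156, 10, 14, 56], [46, 158, 24, 14, 78], [52, 169, 7, 16, 83], [21, 181, 14, 22, 143], [265, 193, 22, 29, 289], [215, 225, 28, 34, 325]]
post [ 0.51515832 -0.18597128  0.08224179] 97
```

```bash
python3 -c "
from h import *
s=state(); print(s['time'],s['width'],s['eef_rot'],s['force']); print(manip.close_job())"
```

```text
18.3417 0.0118690107403941 [ 1.79948247e+02 -6.46083155e-02  4.38593212e+01] [ 8.07504651 -0.98591438 -4.77672878]
the job is handed in; nothing more can be done
None
```

I stood the grey steel square flush against the brown heel's straight face and let go of it, disc outward. I then turned the mirror by its grip and handed the job in at 18.3 s, still holding it. No verdict was reported, so the checks below are my own.

- **Square:** after release, the wrist camera showed its edge within about 0.5 mm of the heel's face. It was parallel within 0.1° and about 1 mm or less off the middle.
- **Mirror:** the aim needed a 41.9° turn. The camera depth measured 41.7° and the tool turned 41.9°. The pads closed to 12 mm, the grip's thickness, so they lie flat on it.
- **Estimated miss:** the reflected view should pass the disc's centre by about 10 mm or less. This is calculated; I didn't see it in the stand camera.
- **Other things:** comparing scene pictures from before and after, the large changes were at the arm and its shadows, the mirror, and the square's old and new places. None was at another item.

**Small disagreements:**
- Pushing the square in, contact came at 17.1 mm instead of the nominal 18 mm.
- The mirror's axis seems to lie about 1 mm from where I measured it, so the gripper holds it with a steady side force of about 8 N.
- The scene camera placed the post about 5 mm from where the wrist camera did. Its readings were off by several millimetres elsewhere too, so I relied on the wrist camera.

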